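# Cup under the portion dispenser, slide held at the double mark

### The job

Stand the empty coffee cup upright in the middle of the round pad of the portion dispenser and let go of it while the slide is still home. Then take the slide by its upright handle and pull it out against its spring until its second line is level with the front of the housing (80 mm of travel), not overrunning it, and keep it there: finish while still holding the handle at that mark, with the cup standing on the pad. Leave the candle jar, the coffee jar and the teaspoon where they are.

Things in the scene. Friction and masses are not known exactly. Their poses are not given: they have to be found in the camera images.
- dispenser: Fixed metal portion dispenser. Origin on the worktop under its cup pad's centre; x points back to the housing, z up. Base plate 4 mm high, 100 mm wide, x=-45 to +290 mm. Pad: disc of 84 mm diameter, top z=7 mm. Box housing 88 mm wide, front face at x=+130 mm, top z=96 mm; on it a round steel hopper, 96 mm diameter with its lid, centre x=+235 mm, top z=229 mm.
- cup_pad (a point): Centre of the top face of the round cup pad, 7 mm above the worktop; axes as the dispenser's. With the slide home a cup can be set down on it from above; if the cup's loop handle points at the housing it passes the slide's nose by only 14 mm, so turn it elsewhere. Wall cabinets hang over the rear part of the worktop (their undersides about 0.46 m up): keep lifts low near the dispenser.
- slide_travel (a joint): Travel (m) of the steel slide out of the housing, along the dispenser's -x: 0 home, stop 0.108. A spring pulls it home, 2 N at 0, 8 N at 0.080. Across its top two dark lines, hidden at home: a short one level with the housing front at 0.040, a long one (the second, wanted) at 0.080. Slide 40 mm wide, top z=80 mm, underside 70; outlet under the handle, down to z=68; nose 9 mm ahead of the handle.
- slide: The slide with its upright black handle, a rounded paddle 14 mm thick along the dispenser's x, 32 mm wide along y, 44 mm high. Origin at the centre of its foot on the slide's top, 80 mm above the worktop; top at 124 mm; axes as the dispenser's. Home, it stands at dispenser x=+80 mm, 43 mm clear of the housing; at the mark it is over the pad's centre.
- cup: Loose white china coffee cup, empty, upright, about 0.12 kg: round bowl of 62 mm diameter at the rim, narrowing to a foot of 44 mm, 52 mm high, with a loop handle. Origin on its underside, z up; the bowl's axis stands at y=+13 mm, the handle reaches along -y to y=-44 mm and is 14 mm thick along x. The bowl can be taken across x.
- cup_bowl (a point): Centre of the cup's foot on its underside (on the bowl's axis); axes as the cup's.
- candle_jar: Bystander: round cream candle jar without handle, 82 mm diameter, 60 mm high; origin under its centre. It stands on one side of the dispenser, the cup on the other.
- coffee_jar: Bystander: glass coffee jar with a dark screw lid, 83 mm diameter, 130 mm high; origin under its centre.
- teaspoon: Bystander: steel teaspoon lying on the worktop, 137 mm long, 13 mm high; origin under its middle.
There are look-alikes about, which are no part of the job. What is shaped like the cup but yellow is not meant.

How it is judged:
By the outcome, as a careful person would: the job done as asked, in the order asked, and still so for the second after the job is handed in, while the arm keeps its last pose, push and grip.
It also fails if it takes over 54 s, if anything falls off the work surface, if the arm or the gripper's body presses on something with over 40 N, if the wrist force passes 120 N, or if a joint passes its speed limit or range.

### The arm

A 7-joint arm with a two-finger parallel gripper is mounted at the origin on a cart in front of the work surface, level with it; the furniture and walls round the work are solid. World frame = base frame: x ahead of the robot, y to its left, z up, the work surface at z = 0. Lengths are in m, angles in rad, forces in N, time in s.
With the tool pointing down it reaches from about 0.425 to 0.925 m from the base axis. Payload 6.8 kg.
Tool frame: the origin (TCP) lies on the centre line of the jaws, within the pads' length; the fingertips stand 19 mm ahead of it and the grasp point (between the pads) is the TCP; z points along the fingers, y is the line along which they close (so a half turn about z gives the same grasp; the last joint's range is limited). The gripper opens to 85 mm and grips with 20 to 120 N. Pads are 22 mm wide; open, the fingers measure 114 mm over their backs; the gripper's body (76 mm by 85 mm) begins 54 mm behind the grasp point. The pads swing forward as they close: fully open they stand 13 mm farther back than shut.
Start: joints at [1.133, 0.477, 0.022, 1.555, -0.011, 1.109, -0.083], TCP at [0.219, -0.639, 0.25] pointing down, gripper open.
Joint ranges: [-2.96, 2.96], [-0.34, 2.1], [-1.41, 1.46], [0.24, 2.44], [-1.37, 4.51], [0.17, 1.92], [-2.96, 2.96]. Speed limits (rad/s): [2.39, 2.39, 3.14, 3.14, 3.14, 3.14, 3.14].

### API

Orientations are given as a rotation vector (axis times angle).
In Python, from bench import r gives the robot as it stands. The module is installed in compiled form; this text tells all that it offers.
- The arm moves only by the tool arm_command, never from a script. Its argument "rows" is a list of rows, each an object of numbers: "fingers": the opening, from -1 (shut) to 1 (fully open); "x", "y", "z": the shift along the tool's x, y, z in m; "ax", "ay", "az": the turn, a rotation vector about the tool's x, y, z in degrees. In form: [{"fingers": .., "x": .., "y": .., "z": .., "ax": .., "ay": .., "az": ..}, ...]. A call has 1 to 10 rows; each row shifts and turns the commanded pose from where the row before left it, along the tool's axes as they then stand; what a row does not reach is not made up. A row lasts 1/12 s, in which the tool goes at most 41.7 mm and 7.16 degrees, less where a joint would pass 70% of its speed; a pose out of reach is approached as far as the arm can. A call is refused whole if a number of a shift passes 0.0417 or a number of a turn 7.16, either way. A call with a gripper value outside its range is refused whole. The fingers move at their own pace and stop on an object; "grip_force" is the grip in N (left out, the last holds). Time passes only in rows, so rows that do not move let the fingers close. It gives the time, the measured TCP pose, the force, the opening and the grip force at its end, in the units of the state.
- r.get_obs(): the state, without advancing time (a new reading comes with each control period).
- r.grab_frame(name): name is "scene" or "side" or "wrist"; returns a dict with "frame" (400x640x3 uint8, red, green, blue), "depth" (400x640 float32, m along the optical axis (not along the pixel's ray), 0 where there is no reading), "K" (3x3 intrinsics, pixels), "world_from_camera" (4x4, takes a point from camera to world coordinates). Camera axes: x right, y down, z forward; pixel columns grow to the right and rows downward; lengths in m; the calibration is good to about 2 mm. A picture is of the moment at which its call begins.
- r.hand_in(): hands the job in; it is judged then, once.
The state is a dict: "clock": time; "joints": joint angles; "qvel": joint speeds; "tau": joint torques, N m; "tcp_pos": TCP position; "orientation": TCP orientation; "contact_force": force on the tool from outside, world axes, zero at the start; "moment": the same for the moment, N m; "grip_width": finger opening in m; "gripper_force": force on a finger pad.
Only numpy, scipy, OpenCV 4.12 (cv2) and the standard library are available. Lean on these libraries where they do the work, as an engineer would, in place of code of your own. Each camera call takes 0.05 s, during which the arm holds its last target. There are 200 camera calls.

## Working session

There is one attempt and no reset: what is moved stays moved. The work goes in short steps, Python scripts to look and compute and a tool call to move; the robot and the scene stay as the last step left them, time stands still between calls to the robot, and variables do not carry over. Pictures are saved under pics/ and viewed, at most 10 in all, crops included, and the job is handed in when it is done.

Besides the shell and the picture viewer there is one more tool, called as name([rows], argument=value, ...), one row to a line, values as JSON. arm_command: Moves the arm, as the interface text tells. Its arguments: {"type":"object","properties":{"rows":{"type":"array"},"grip_force":{"type":"number"}},"required":["rows"]}

```bash
mkdir -p pics
python3 - <<'E'
from bench import r
import cv2,pickle,numpy as np
o=r.get_obs();print(o['clock'],o['tcp_pos'],o['orientation'])
for n in("scene","side"):
    f=r.grab_frame(n);pickle.dump(f,open(n+'.pkl','wb'));cv2.imwrite(f'pics/{n}0.png',f['frame'][:,:,::-1])
    print(n,f['K'],f['world_from_camera'])
E
```

```text
0.0 [ 0.21839265 -0.63809544  0.2493078 ] [-3.09720875e+00 -5.15429093e-01  7.24602248e-04]
scene [[514.88866112   0.         317.85101772]
 [  0.         514.88866112 205.77042215]
 [  0.           0.           1.        ]] [[ 0.33000176 -0.73226468  0.59572416 -0.6605805 ]
 [-0.94397809 -0.25461929  0.20993898 -0.27681104]
 [-0.00204804 -0.63163079 -0.77526663  1.55554652]
 [ 0.          0.          0.          1.        ]]
side [[409.95495431   0.         324.71871718]
 [  0.         409.95495431 208.33331735]
 [  0.           0.           1.        ]] [[-6.31346658e-01 -3.09087244e-01  7.11242907e-01 -5.75933263e-01]
 [-7.75500273e-01  2.50626749e-01 -5.79470067e-01  1.00235085e+00]
 [ 8.50308787e-04 -9.17415559e-01 -3.97929603e-01  6.83963135e-01]
 [ 0.00000000e+00  0.00000000e+00  0.00000000e+00  1.00000000e+00]]
```

View pics/scene0.png

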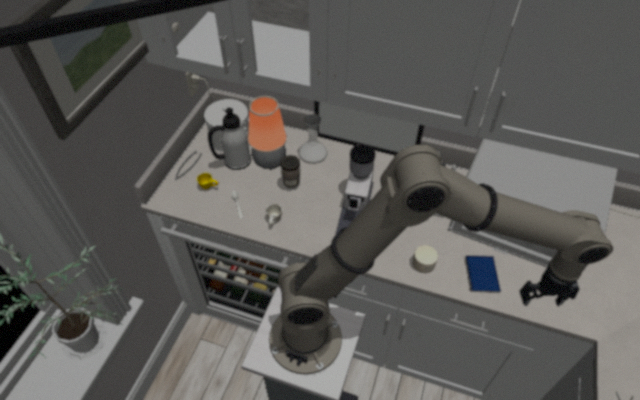

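View pics/side0.png

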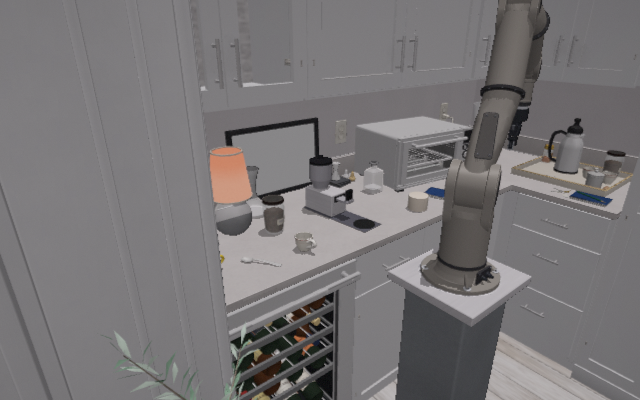

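The scene view shows these cup candidates: the white cup at (274,213), the yellow look-alike at (205,181), the cream candle jar at (426,258), and, in the side view, a white mug on the tray at (595,178). I choose the white one at scene (274,213), side (304,241), beside the dispenser. Next I check it in a close crop.

```bash
cat > h.py <<'E'
import numpy as np,pickle
def pts(f):
    v,u=np.mgrid[0:400,0:640];d=f['depth'];K=f['K']
    c=np.stack([(u-K[0,2])/K[0,0]*d,(v-K[1,2])/K[1,1]*d,d],-1)
    T=f['world_from_camera'];return c@T[:3,:3].T+T[:3,3]
def ray(f,u,v,z):
    K=f['K'];T=f['world_from_camera'];d=T[:3,:3]@np.array([(u-K[0,2])/K[0,0],(v-K[1,2])/K[1,1],1]);o=T[:3,3]
    return o+d*(z-o[2])/d[2]
E
python3 - <<'E'
import pickle,cv2,numpy as np
from h import *
S=pickle.load(open('scene.pkl','rb'));D=pickle.load(open('side.pkl','rb'))
a=cv2.resize(S['frame'][140:260,230:380],(750,600)[::1],interpolation=cv2.INTER_CUBIC)[:, :,::-1]
b=cv2.resize(D['frame'][150:260,260:390],None,fx=3,fy=3,interpolation=cv2.INTER_CUBIC)[:,:,::-1]
a=cv2.resize(a,(375,300));c=np.zeros((330,375+390,3),np.uint8);c[:300,:375]=a;c[:,375:]=b
cv2.imwrite('pics/crop.png',c)
for n,f,uv in(("scene",S,[(274,213),(273,208),(426,250),(357,187),(355,200),(362,150),(290,165)]),("side",D,[(304,238),(364,224),(340,195),(349,195),(320,160),(418,197),(325,200)])):
    P=pts(f)
    for u,v in uv: print(n,u,v,P[v,u].round(3))
E
```

```text
scene 274 213 [0.44  0.289 0.007]
scene 273 208 [0.446 0.294 0.029]
scene 426 250 [ 0.426 -0.295  0.058]
scene 357 187 [0.591 0.008 0.101]
scene 355 200 [ 0.504 -0.008  0.13 ]
scene 362 150 [0.66  0.017 0.228]
scene 290 165 [0.589 0.276 0.13 ]
side 304 238 [0.443 0.264 0.027]
side 364 224 [ 0.425 -0.007  0.006]
side 340 195 [0.556 0.002 0.087]
side 349 195 [0.504 0.002 0.103]
side 320 160 [0.645 0.032 0.215]
side 418 197 [ 0.389 -0.276  0.06 ]
side 325 200 [0.587 0.054 0.069]
```

View pics/crop.png

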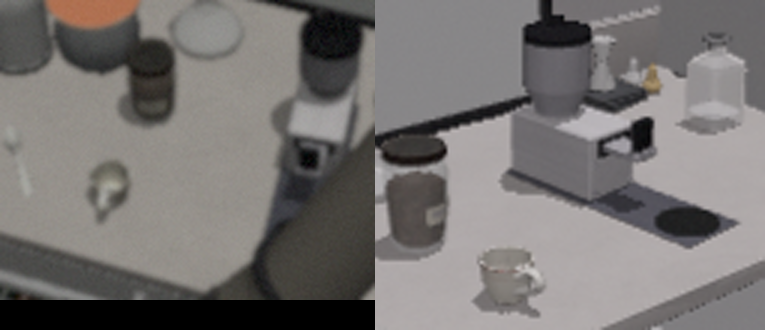

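The crop shows the white cup (scene (274,213)) with its handle toward the robot. The black pad is at side (364,224) and the slide handle at side (349,195). Next I measure them.

Run:
```python
import pickle,cv2,numpy as np
from h import *
from scipy.optimize import least_squares
S=pickle.load(open('scene.pkl','rb'));D=pickle.load(open('side.pkl','rb'))
for n,f in(("scene",S),("side",D)):
    P=pts(f)
    m=(abs(P[...,0]-.44)<.07)&(abs(P[...,1]-.28)<.07)&(P[...,2]>.012)&(P[...,2]<.07)
    q=P[m];print(n,'cup n',len(q),q.min(0).round(3),q.max(0).round(3))
    h=q[q[:,2]>.035]
    for z in np.unique((q[:,2]*50).astype(int)):
        k=q[(q[:,2]*50).astype(int)==z];print(z*.02,len(k),k.min(0).round(3),k.max(0).round(3),k.mean(0).round(3))
    # hopper lid
    t=P[(abs(P[...,0]-.66)<.12)&(abs(P[...,1])<.12)&(P[...,2]>.222)&(P[...,2]<.236)]
    if len(t): print('lid',len(t),t.min(0).round(3),t.max(0).round(3),((t.min(0)+t.max(0))/2).round(4))
    t=P[(abs(P[...,0]-.6)<.12)&(abs(P[...,1])<.07)&(P[...,2]>.09)&(P[...,2]<.102)]
    if len(t): print('top',len(t),cv2.minAreaRect(t[:,:2].astype(np.float32)))
    t=P[(abs(P[...,0]-.5)<.05)&(abs(P[...,1])<.04)&(P[...,2]>.105)&(P[...,2]<.13)]
    if len(t): print('handle',len(t),t.min(0).round(3),t.max(0).round(3),t.mean(0).round(3))
g=cv2.cvtColor(D['frame'],cv2.COLOR_RGB2GRAY)
m=np.zeros_like(g);m[212:236,345:385]=(g[212:236,345:385]<45);c=max(cv2.findContours(m,0,1)[0],key=cv2.contourArea)
p=np.array([ray(D,u,v,.007)[:2] for u,v in c[:,0]]);print('pad n',len(p),cv2.fitEllipse(p.astype(np.float32)))
```

```text
scene cup n 227 [0.37  0.211 0.012] [0.462 0.317 0.058]
0.0 32 [0.37  0.211 0.012] [0.462 0.317 0.02 ] [0.432 0.285 0.016]
0.02 92 [0.373 0.253 0.02 ] [0.459 0.311 0.04 ] [0.429 0.284 0.03 ]
0.04 103 [0.37  0.249 0.04 ] [0.453 0.314 0.058] [0.413 0.281 0.049]
lid 35 [ 0.642 -0.015  0.222] [0.683 0.034 0.236] [0.6624 0.0094 0.2289]
top 418 ((0.5981016159057617, 0.009802635759115219), (0.19993169605731964, 0.0870547890663147), 6.202522277832031)
handle 49 [ 0.495 -0.016  0.106] [0.517 0.014 0.13 ] [ 0.506 -0.     0.119]
side cup n 290 [0.37  0.251 0.012] [0.454 0.314 0.052]
0.0 21 [0.39  0.282 0.012] [0.433 0.309 0.02 ] [0.407 0.298 0.016]
0.02 138 [0.37  0.253 0.02 ] [0.453 0.312 0.04 ] [0.416 0.284 0.03 ]
0.04 131 [0.37  0.251 0.04 ] [0.454 0.314 0.052] [0.416 0.282 0.046]
lid 15 [0.649 0.011 0.222] [0.671 0.032 0.229] [0.6603 0.021  0.2254]
top 274 ((0.6082038283348083, 0.015400320291519165), (0.21440233290195465, 0.0891912430524826), 4.178414344787598)
handle 40 [ 0.499 -0.015  0.106] [0.516 0.018 0.124] [0.506 0.003 0.116]
pad n 45 ((0.42839428782463074, -0.008900171145796776), (0.07449578493833542, 0.07690514624118805), 150.31312561035156)
```

```bash
cat >> h.py <<'E'
from scipy.spatial.transform import Rotation as R
def plan(o,goal,yaw=None):
    """shift in current tool frame and turn about tool axes to reach goal (tool down, tool x at world yaw deg)"""
    T=R.from_rotvec(o['orientation']);p=np.array(o['tcp_pos'])
    out=T.inv().apply(np.array(goal)-p)
    t=np.zeros(3)
    if yaw is not None:
        G=R.from_euler('z',yaw,degrees=True)*R.from_rotvec([np.pi,0,0]);t=np.degrees((T.inv()*G).as_rotvec())
    return out.round(4),t.round(2)
E
python3 - <<'E'
from bench import r
from h import *
S=pickle.load(open('scene.pkl','rb'));D=pickle.load(open('side.pkl','rb'))
for n,f in(("scene",S),("side",D)):
    P=pts(f);m=(abs(P[...,0]-.41)<.09)&(abs(P[...,1]-.28)<.06)&(P[...,2]>.012)&(P[...,2]<.07)
    q=P[m]
    w=q[:,0]<.385;print(n,w.sum(),q[w].min(0).round(3),q[w].max(0).round(3),q[w].mean(0).round(3))
    b=q[q[:,0]>.4];print(b.min(0).round(3),b.max(0).round(3))
    for lo in np.arange(.35,.46,.01):
        k=q[(q[:,0]>=lo)&(q[:,0]<lo+.01)]
        if len(k):print(lo.round(2),len(k),k[:,1].min().round(3),k[:,1].max().round(3),k[:,1].mean().round(3),k[:,2].max().round(3))
o=r.get_obs();print(plan(o,[.47,-.35,.25],0))
E
```

```text
scene 28 [0.362 0.268 0.012] [0.385 0.317 0.057] [0.374 0.278 0.044]
[0.4   0.249 0.012] [0.459 0.314 0.058]
0.36 9 0.268 0.283 0.274 0.047
0.37 13 0.27 0.317 0.279 0.051
0.38 14 0.272 0.29 0.278 0.058
0.39 34 0.262 0.301 0.276 0.058
0.4 18 0.254 0.305 0.273 0.056
0.41 17 0.249 0.31 0.265 0.055
0.42 22 0.251 0.314 0.296 0.057
0.43 35 0.254 0.311 0.293 0.056
0.44 55 0.263 0.305 0.285 0.058
0.45 18 0.275 0.306 0.287 0.052
side 34 [0.366 0.269 0.021] [0.384 0.285 0.049] [0.373 0.278 0.038]
[0.4   0.251 0.012] [0.454 0.314 0.052]
0.36 11 0.269 0.281 0.277 0.046
0.37 18 0.271 0.283 0.278 0.049
0.38 19 0.273 0.291 0.282 0.051
0.39 63 0.265 0.302 0.286 0.051
0.4 40 0.261 0.31 0.299 0.051
0.41 27 0.252 0.314 0.3 0.052
0.42 27 0.251 0.314 0.288 0.052
0.43 26 0.252 0.311 0.267 0.052
0.44 50 0.255 0.303 0.274 0.052
0.45 20 0.27 0.292 0.278 0.05
(array([ 3.313e-01, -1.911e-01, -3.000e-04]), array([-0.09,  0.02, 18.9 ]))
```

arm_command([
  {"fingers":1,"az":6.45},
  {"az":6.45},
  {"x":0.028,"y":-0.026},
  {"x":0.028,"y":-0.026},
  {"x":0.028,"y":-0.026},
  {"x":0.028,"y":-0.026},
  {"x":0.028,"y":-0.026},
  {"x":0.028,"y":-0.026},
  {"x":0.028,"y":-0.026},
  {"x":0.028,"y":-0.026},
], grip_force=30)

```text
validation failed for argument at $.ro...
```

Run:
```python
from bench import r
from h import *
o=r.get_obs();print(plan(o,[.49,.05,.25],6),plan(o,[.4225,.2825,.25],6))
```

```text
(array([ 4.798e-01, -5.631e-01,  3.000e-04]), array([-0.09,  0.02, 12.9 ])) (array([ 4.913e-01, -8.049e-01,  7.000e-04]), array([-0.09,  0.02, 12.9 ]))
```

arm_command([
  {"fingers":1,"x":0,"y":0,"z":0,"ax":0,"ay":0,"az":6.45},
  {"fingers":1,"x":0,"y":0,"z":0,"ax":0,"ay":0,"az":6.45},
  {"fingers":1,"x":0.028,"y":-0.026,"z":0,"ax":0,"ay":0,"az":0},
  {"fingers":1,"x":0.028,"y":-0.026,"z":0,"ax":0,"ay":0,"az":0},
  {"fingers":1,"x":0.028,"y":-0.026,"z":0,"ax":0,"ay":0,"az":0},
  {"fingers":1,"x":0.028,"y":-0.026,"z":0,"ax":0,"ay":0,"az":0},
  {"fingers":1,"x":0.028,"y":-0.026,"z":0,"ax":0,"ay":0,"az":0},
  {"fingers":1,"x":0.028,"y":-0.026,"z":0,"ax":0,"ay":0,"az":0},
  {"fingers":1,"x":0.028,"y":-0.026,"z":0,"ax":0,"ay":0,"az":0},
  {"fingers":1,"x":0.028,"y":-0.026,"z":0,"ax":0,"ay":0,"az":0},
], grip_force=30)

```text
clock: 0.93
tcp_pos: [0.4204, -0.4066, 0.2501]
orientation: [-3.137, -0.164, 0.001]
contact_force: [1.1, 0.1, -0.2]
grip_width: 0.0855
gripper_force: 0.0
```

Run:
```python
from bench import r
from h import *
o=r.get_obs();print(o['clock'],o['tcp_pos'],o['joints'],plan(o,[.49,.05,.25],6),plan(o,[.4225,.2825,.25],6))
```

```text
0.9333 [ 0.42037848 -0.40664425  0.25006814] [ 0.6887413   0.330922   -0.03346514  1.77543039  0.01268686  1.03596745
 -0.8156111 ] (array([ 1.169e-01, -4.469e-01,  2.000e-04]), array([-0.02,  0.02, -0.01])) (array([ 7.400e-02, -6.852e-01,  3.000e-04]), array([-0.02,  0.02, -0.01]))
```

arm_command([
  {"fingers":1,"x":0.012,"y":-0.039,"z":0,"ax":0,"ay":0,"az":0},
  {"fingers":1,"x":0.012,"y":-0.039,"z":0,"ax":0,"ay":0,"az":0},
  {"fingers":1,"x":0.012,"y":-0.039,"z":0,"ax":0,"ay":0,"az":0},
  {"fingers":1,"x":0.012,"y":-0.039,"z":0,"ax":0,"ay":0,"az":0},
  {"fingers":1,"x":0.012,"y":-0.039,"z":0,"ax":0,"ay":0,"az":0},
  {"fingers":1,"x":0.012,"y":-0.039,"z":0,"ax":0,"ay":0,"az":0},
  {"fingers":1,"x":0.012,"y":-0.039,"z":0,"ax":0,"ay":0,"az":0},
  {"fingers":1,"x":0.012,"y":-0.039,"z":0,"ax":0,"ay":0,"az":0},
  {"fingers":1,"x":0.012,"y":-0.039,"z":0,"ax":0,"ay":0,"az":0},
  {"fingers":1,"x":0.012,"y":-0.039,"z":0,"ax":0,"ay":0,"az":0},
])

```text
clock: 1.77
tcp_pos: [0.498, -0.0061, 0.2503]
orientation: [3.137, 0.164, -0.0]
contact_force: [1.5, -0.5, -0.3]
grip_width: 0.0861
gripper_force: 0.0
```

Run:
```python
from bench import r
from h import *
o=r.get_obs();print(o['clock'],o['tcp_pos'],o['joints'],plan(o,[.4225,.2825,.15],6))
```

```text
1.7667 [ 0.49799047 -0.00610824  0.25025889] [ 0.14126826  0.20294963 -0.28939034  1.95391041  0.06892043  0.99418765
 -1.64641414] (array([-0.045 , -0.2949,  0.1002]), array([ 0.01,  0.01, -0.01]))
```

arm_command([
  {"fingers":1,"x":-0.0045,"y":-0.0295,"z":0.005,"ax":0,"ay":0,"az":0},
  {"fingers":1,"x":-0.0045,"y":-0.0295,"z":0.005,"ax":0,"ay":0,"az":0},
  {"fingers":1,"x":-0.0045,"y":-0.0295,"z":0.01,"ax":0,"ay":0,"az":0},
  {"fingers":1,"x":-0.0045,"y":-0.0295,"z":0.01,"ax":0,"ay":0,"az":0},
  {"fingers":1,"x":-0.0045,"y":-0.0295,"z":0.01,"ax":0,"ay":0,"az":0},
  {"fingers":1,"x":-0.0045,"y":-0.0295,"z":0.01,"ax":0,"ay":0,"az":0},
  {"fingers":1,"x":-0.0045,"y":-0.0295,"z":0.01,"ax":0,"ay":0,"az":0},
  {"fingers":1,"x":-0.0045,"y":-0.0295,"z":0.01,"ax":0,"ay":0,"az":0},
  {"fingers":1,"x":-0.0045,"y":-0.0295,"z":0.01,"ax":0,"ay":0,"az":0},
  {"fingers":1,"x":-0.0045,"y":-0.0295,"z":0.01,"ax":0,"ay":0,"az":0},
])

```text
clock: 2.6
tcp_pos: [0.422, 0.2818, 0.1596]
orientation: [3.137, 0.164, -0.0]
contact_force: [0.8, -0.4, 0.4]
grip_width: 0.0855
gripper_force: 0.0
```

Run:
```python
from bench import r
from h import *
import cv2
o=r.get_obs();print(o['clock'],o['tcp_pos'],o['joints'],plan(o,[.4225,.2825,.035],6))
w=r.grab_frame('wrist');s=r.grab_frame('scene');d=r.grab_frame('side')
pickle.dump((w,s,d),open('b.pkl','wb'))
c=np.vstack([cv2.resize(w['frame'],(480,300)),cv2.resize(s['frame'][150:300,250:490],(480,300))])
cv2.imwrite('pics/b.png',c[:,:,::-1])
P=pts(w)
m=(abs(P[...,0]-.41)<.09)&(abs(P[...,1]-.28)<.06)&(P[...,2]>.012)&(P[...,2]<.07);q=P[m]
for lo in np.arange(.35,.46,.01):
    k=q[(q[:,0]>=lo)&(q[:,0]<lo+.01)]
    if len(k):print(lo.round(2),len(k),k[:,1].min().round(4),k[:,1].max().round(4),k[:,2].max().round(3))
# rim circle
k=q[q[:,2]>.047];print('rim',len(k),k.min(0),k.max(0))
```

```text
2.6 [0.42201518 0.28176408 0.15960213] [-0.34531811  0.3524599  -0.43919206  2.01337203  0.20266139  0.81762221
 -2.3667052 ] (array([ 0.0006, -0.0007,  0.1246]), array([ 0.02,  0.02, -0.02]))
0.36 6 0.2721 0.2783 0.044
0.37 106 0.2683 0.281 0.052
0.38 185 0.2687 0.2837 0.052
0.39 780 0.2594 0.3001 0.053
0.4 1013 0.2527 0.3071 0.053
0.41 563 0.2497 0.3103 0.053
0.42 410 0.2496 0.3107 0.053
0.43 315 0.2509 0.3097 0.053
0.44 246 0.2555 0.3055 0.053
0.45 220 0.266 0.2943 0.053
rim 1485 [0.37145483 0.24959979 0.04701336] [0.4538021  0.3107246  0.05333561]
```

View pics/b.png

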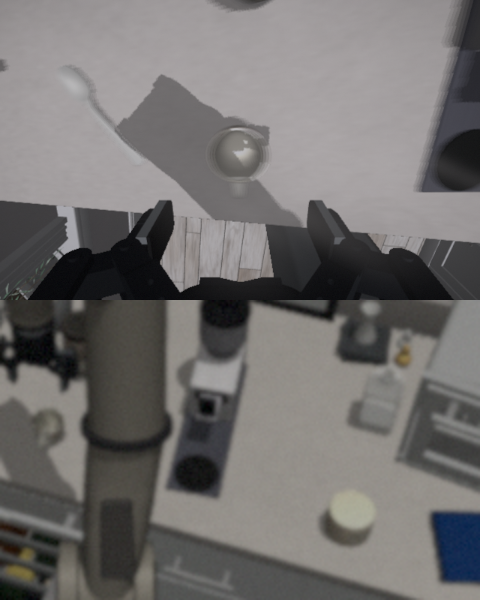

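The wrist view shows the white cup centred between the open fingers with its handle toward the robot. The pad is at right, about wrist (610,215). The scene view now shows the pad unobstructed.

arm_command([
  {"fingers":1,"x":0,"y":0,"z":0.025,"ax":0,"ay":0,"az":0},
  {"fingers":1,"x":0,"y":0,"z":0.025,"ax":0,"ay":0,"az":0},
  {"fingers":1,"x":0,"y":0,"z":0.025,"ax":0,"ay":0,"az":0},
  {"fingers":1,"x":0,"y":0,"z":0.02,"ax":0,"ay":0,"az":0},
  {"fingers":1,"x":0,"y":0,"z":0.015,"ax":0,"ay":0,"az":0},
  {"fingers":1,"x":0,"y":0,"z":0.013,"ax":0,"ay":0,"az":0},
  {"fingers":0.3,"x":0,"y":0,"z":0,"ax":0,"ay":0,"az":0},
  {"fingers":0,"x":0,"y":0,"z":0,"ax":0,"ay":0,"az":0},
  {"fingers":0,"x":0,"y":0,"z":0,"ax":0,"ay":0,"az":0},
  {"fingers":0,"x":0,"y":0,"z":0,"ax":0,"ay":0,"az":0},
], grip_force=25)

```text
clock: 3.58
tcp_pos: [0.4235, 0.2806, 0.0383]
orientation: [-3.137, -0.163, -0.002]
contact_force: [0.7, 0.2, -0.4]
grip_width: 0.0587
gripper_force: 27.1
```

Run:
```python
import cv2
from h import *
w,s,d=pickle.load(open('b.pkl','rb'))
for n,f,(u0,u1,v0,v1) in(("scene",s,(325,372,372-150+150-0,399)),("scene2",s,(330,365,220,245)),("side",d,(345,385,212,236)),("wrist",w,(570,640,160,260))):
    g=cv2.cvtColor(f['frame'],cv2.COLOR_RGB2GRAY);m=np.zeros_like(g);k=g[v0:v1,u0:u1]
    t,_=cv2.threshold(np.ascontiguousarray(k),0,255,cv2.THRESH_OTSU);t=min(t,48);m[v0:v1,u0:u1]=k<t
    c=cv2.findContours(m,0,1)[0]
    if not c: print(n,'none',t,k.min());continue
    c=max(c,key=cv2.contourArea)
    if len(c)<6:continue
    p=np.array([ray(f,u,v,.007)[:2] for u,v in c[:,0]]);print(n,t,len(p),c[:,0].min(0),c[:,0].max(0),cv2.fitEllipse(p.astype(np.float32)))
    
for n,f in(("scene",s),("side",d)):
    P=pts(f)
    t=P[(abs(P[...,0]-.5)<.05)&(abs(P[...,1])<.04)&(P[...,2]>.105)&(P[...,2]<.13)]
    if len(t): print('handle',len(t),t.min(0).round(3),t.max(0).round(3),t.mean(0).round(3))
    t=P[(abs(P[...,0]-.6)<.12)&(abs(P[...,1])<.07)&(P[...,2]>.088)&(P[...,2]<.104)]
    print('top',len(t),cv2.minAreaRect(t[:,:2].astype(np.float32)))
    t=P[(abs(P[...,0]-.6)<.2)&(abs(P[...,1])<.07)&(P[...,2]>.003)&(P[...,2]<.012)]
    print('base',len(t),cv2.minAreaRect(t[:,:2].astype(np.float32)))
```

```text
scene2 48 60 [337 227] [359 244] ((0.43014344573020935, -0.010244863107800484), (0.07982693612575531, 0.08109773695468903), 32.63339614868164)
side 48 45 [354 219] [374 228] ((0.42692649364471436, -0.008228909224271774), (0.07693848013877869, 0.07834138721227646), 36.870967864990234)
wrist 48 281 [583 172] [639 253] ((0.42927172780036926, 0.00393288116902113), (0.05150892212986946, 0.08660998940467834), 114.92206573486328)
handle 52 [ 0.497 -0.015  0.105] [0.521 0.015 0.13 ] [ 0.506 -0.001  0.119]
top 474 ((0.598037838935852, 0.010100170969963074), (0.198319211602211, 0.08813920617103577), 6.5355987548828125)
base 842 ((0.5995611548423767, -0.00010862946510314941), (0.13935282826423645, 0.39887332916259766), 89.95223236083984)
handle 43 [ 0.5   -0.016  0.105] [0.516 0.018 0.126] [0.505 0.004 0.115]
top 238 ((0.6048294305801392, 0.012627959251403809), (0.2145087867975235, 0.08983591198921204), 6.564324378967285)
base 408 ((0.5920259952545166, -0.00023287534713745117), (0.383857399225235, 0.138686403632164), 0.03510231152176857)
```

arm_command([
  {"fingers":0,"x":0,"y":0,"z":-0.02,"ax":0,"ay":0,"az":0},
  {"fingers":0,"x":0,"y":0,"z":-0.025,"ax":0,"ay":0,"az":0},
  {"fingers":0,"x":-0.002,"y":0.02,"z":0,"ax":0,"ay":0,"az":0},
  {"fingers":0,"x":-0.003,"y":0.03,"z":0,"ax":0,"ay":0,"az":0},
  {"fingers":0,"x":-0.003,"y":0.035,"z":0,"ax":0,"ay":0,"az":0},
  {"fingers":0,"x":-0.003,"y":0.035,"z":0,"ax":0,"ay":0,"az":0},
  {"fingers":0,"x":-0.003,"y":0.035,"z":0,"ax":0,"ay":0,"az":0},
  {"fingers":0,"x":-0.003,"y":0.035,"z":0,"ax":0,"ay":0,"az":0},
  {"fingers":0,"x":-0.003,"y":0.035,"z":0,"ax":0,"ay":0,"az":0},
  {"fingers":0,"x":-0.003,"y":0.03,"z":0,"ax":0,"ay":0,"az":0},
])

```text
clock: 4.42
tcp_pos: [0.4266, 0.0221, 0.0832]
orientation: [3.137, 0.162, 0.002]
contact_force: [0.7, -0.7, -0.6]
grip_width: 0.0591
gripper_force: 27.7
```

Run:
```python
from bench import r
from h import *
import cv2
o=r.get_obs();print(o['clock'],o['tcp_pos'],o['joints'],plan(o,[.4285,-.0092,.046],6))
w=r.grab_frame('wrist');d=r.grab_frame('side');s=r.grab_frame('scene')
pickle.dump((w,s,d),open('c.pkl','wb'))
c=np.vstack([cv2.resize(w['frame'],(480,300)),cv2.resize(d['frame'][150:250,290:450],(480,300),interpolation=2)])
cv2.imwrite('pics/c.png',c[:,:,::-1])
```

```text
4.4167 [0.42658324 0.02214593 0.08316076] [ 0.12647683  0.36485059 -0.37688436  2.24448939  0.24830507  0.56848904
 -1.9054413 ] (array([-0.0014,  0.0313,  0.0372]), array([ 0.05, -0.09, -0.08]))
```

View pics/c.png

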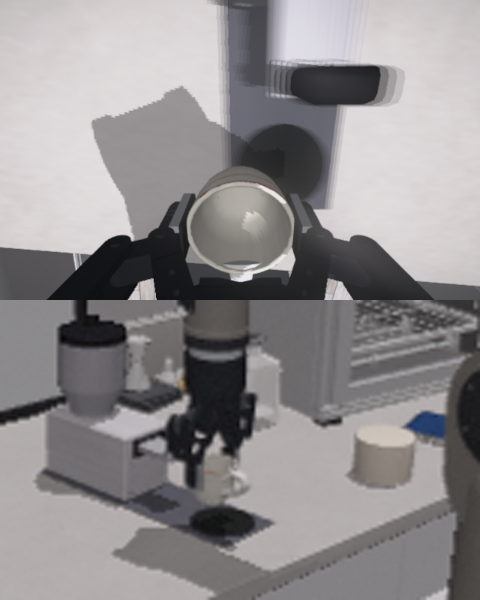

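The wrist view shows the cup held level between the fingers, with the pad at about wrist (375,210) and the slide handle at (455,110). I check camera clearance and locate the slide handle from here.

Run:
```python
from h import *
import cv2
w,s,d=pickle.load(open('c.pkl','rb'))
print(w['world_from_camera'][:3,3])
P=pts(w)
t=P[(abs(P[...,0]-.5)<.06)&(abs(P[...,1])<.04)&(P[...,2]>.1)&(P[...,2]<.135)]
print('handle',len(t),t.min(0).round(3),t.max(0).round(3));t=t[t[:,2]>.118];print(len(t),cv2.minAreaRect(t[:,:2].astype(np.float32)))
t=P[(abs(P[...,0]-.5)<.06)&(abs(P[...,1])<.04)&(P[...,2]>.075)&(P[...,2]<.085)];print('slide',len(t),t.min(0).round(3),t.max(0).round(3),cv2.minAreaRect(t[:,:2].astype(np.float32)) if len(t) else '')
g=cv2.cvtColor(w['frame'],cv2.COLOR_RGB2GRAY)
print(g[200,400:480:6],g[200,330:400:6])
```

```text
[0.51076316 0.03125088 0.2068294 ]
handle 10840 [ 0.44 -0.04  0.1 ] [0.518 0.015 0.135]
9510 ((0.4773940145969391, -0.007605701684951782), (0.08371244370937347, 0.04051554203033447), 18.362777709960938)
slide 10772 [ 0.44  -0.02   0.075] [0.547 0.04  0.085] ((0.49662116169929504, 0.003986474126577377), (0.05333935469388962, 0.10730302333831787), 79.2205810546875)
[ 49  49  51  54  57  80  98 130 176 205 220 220 219 218] [45 43 48 46 44 46 38 38 43 46 47 48]
```

arm_command([
  {"fingers":0,"x":0,"y":0.012,"z":0,"ax":0,"ay":0,"az":0},
  {"fingers":0,"x":-0.001,"y":0.012,"z":0,"ax":0,"ay":0,"az":0},
  {"fingers":0,"x":0,"y":0.007,"z":0,"ax":0,"ay":0,"az":0},
  {"fingers":0,"x":0,"y":0,"z":0,"ax":0,"ay":0,"az":0},
])

```text
clock: 4.9
tcp_pos: [0.4291, -0.0067, 0.0827]
orientation: [3.137, 0.163, 0.001]
contact_force: [-0.2, -0.3, -0.9]
grip_width: 0.0591
gripper_force: 27.8
```

Run:
```python
from bench import r
from h import *
import cv2
o=r.get_obs();print(o['clock'],o['tcp_pos'],plan(o,[.4285,-.0092,.046],6))
w=r.grab_frame('wrist')
pickle.dump(w,open('d.pkl','wb'));P=pts(w)
t=P[(abs(P[...,0]-.5)<.06)&(abs(P[...,1])<.04)&(P[...,2]>.1)&(P[...,2]<.135)]
print('handle',len(t),t.min(0).round(3),t.max(0).round(3));t=t[t[:,2]>.118];print(len(t),cv2.minAreaRect(t[:,:2].astype(np.float32)))
# cup rim
m=(abs(P[...,0]-.43)<.05)&(abs(P[...,1]+.009)<.04)&(P[...,2]>.092)&(P[...,2]<.105)
t=P[m];print('rim',len(t),t.min(0).round(4),t.max(0).round(4))
```

```text
4.9 [ 0.42910063 -0.00673548  0.08266829] (array([-0.0009,  0.0024,  0.0367]), array([ 0.02, -0.04, -0.06]))
handle 8013 [ 0.44 -0.04  0.1 ] [0.518 0.029 0.135]
7582 ((0.47984078526496887, -0.004793878644704819), (0.07569338381290436, 0.06894034892320633), 1.1863654851913452)
rim 5821 [ 0.3913 -0.0489  0.092 ] [0.4604 0.0307 0.105 ]
```

arm_command([
  {"fingers":0,"x":-0.001,"y":0.002,"z":0.01,"ax":0,"ay":0,"az":0},
  {"fingers":0,"x":0,"y":0,"z":0.01,"ax":0,"ay":0,"az":0},
  {"fingers":0,"x":0,"y":0,"z":0.008,"ax":0,"ay":0,"az":0},
  {"fingers":0,"x":0,"y":0,"z":0.005,"ax":0,"ay":0,"az":0},
  {"fingers":0,"x":0,"y":0,"z":0.003,"ax":0,"ay":0,"az":0},
  {"fingers":0,"x":0,"y":0,"z":0.001,"ax":0,"ay":0,"az":0},
  {"fingers":0,"x":0,"y":0,"z":0,"ax":0,"ay":0,"az":0},
])

```text
clock: 5.53
tcp_pos: [0.4279, -0.0079, 0.045]
orientation: [-3.137, -0.165, 0.001]
contact_force: [-0.8, -0.2, -0.6]
grip_width: 0.0592
gripper_force: 27.8
```

Run:
```python
from bench import r
from h import *
import cv2
o=r.get_obs();print(o['clock'],o['tcp_pos'],plan(o,[.4285,-.0092,.0453],6))
w=r.grab_frame('wrist');d=r.grab_frame('side');s=r.grab_frame('scene')
pickle.dump((w,s,d),open('e.pkl','wb'))
c=np.vstack([cv2.resize(w['frame'],(480,300)),cv2.resize(d['frame'][180:240,320:416],(480,300),interpolation=2)])
cv2.imwrite('pics/e.png',c[:,:,::-1])
```

```text
5.5333 [ 0.4279086  -0.00794815  0.04503846] (array([ 0.0005,  0.0013, -0.0003]), array([-0.01,  0.03,  0.03]))
```

View pics/e.png

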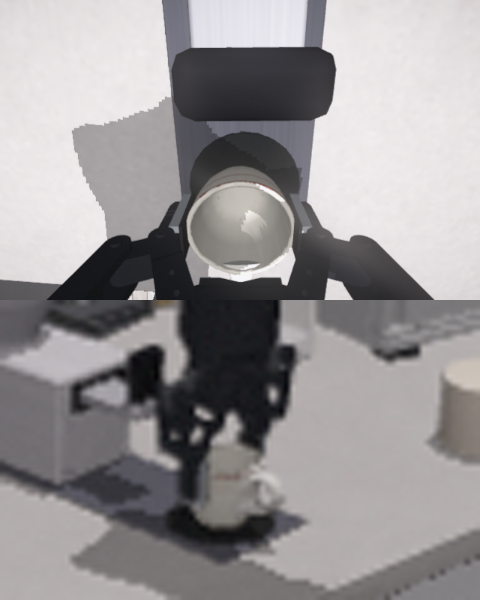

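The side view shows the cup upright over the pad at about (220,520) in the crop, with its handle toward the robot. In the wrist view the pad is about 2 mm to the right, so I nudge the cup and release it.

arm_command([
  {"fingers":0,"x":0.0005,"y":0.002,"z":0,"ax":0,"ay":0,"az":0},
  {"fingers":0,"x":0,"y":0,"z":0.0005,"ax":0,"ay":0,"az":0},
  {"fingers":0.3,"x":0,"y":0,"z":0,"ax":0,"ay":0,"az":0},
  {"fingers":0.6,"x":0,"y":0,"z":0,"ax":0,"ay":0,"az":0},
  {"fingers":1,"x":0,"y":0,"z":0,"ax":0,"ay":0,"az":0},
  {"fingers":1,"x":0,"y":0,"z":0,"ax":0,"ay":0,"az":0},
  {"fingers":1,"x":0,"y":0,"z":-0.01,"ax":0,"ay":0,"az":0},
  {"fingers":1,"x":0,"y":0,"z":-0.025,"ax":0,"ay":0,"az":0},
  {"fingers":1,"x":0,"y":0,"z":-0.035,"ax":0,"ay":0,"az":0},
  {"fingers":1,"x":0,"y":0,"z":-0.035,"ax":0,"ay":0,"az":0},
])

```text
clock: 6.52
tcp_pos: [0.4277, -0.01, 0.1512]
orientation: [-3.137, -0.165, 0.003]
contact_force: [1.6, -0.8, -0.3]
grip_width: 0.0858
gripper_force: 0.0
```

arm_command([
  {"fingers":1,"x":0,"y":0,"z":-0.03,"ax":0,"ay":0,"az":0},
  {"fingers":1,"x":0,"y":0,"z":0,"ax":0,"ay":0,"az":0},
  {"fingers":1,"x":0,"y":0,"z":0,"ax":0,"ay":0,"az":0},
])

```text
clock: 6.77
tcp_pos: [0.4298, -0.0102, 0.1821]
orientation: [3.137, 0.164, 0.008]
contact_force: [-0.6, -0.1, 0.6]
grip_width: 0.0857
gripper_force: 0.0
```

Run:
```python
from bench import r
from h import *
import cv2
o=r.get_obs();print(o['clock'],o['tcp_pos'])
w=r.grab_frame('wrist');d=r.grab_frame('side');s=r.grab_frame('scene')
pickle.dump((w,s,d),open('f.pkl','wb'))
c=np.vstack([cv2.resize(w['frame'],(480,300)),cv2.resize(d['frame'][180:240,320:416],(480,300),interpolation=2)])
cv2.imwrite('pics/f.png',c[:,:,::-1])
P=pts(w)
def sel(z0,z1,x0,x1): 
    t=P[(P[...,0]>x0)&(P[...,0]<x1)&(abs(P[...,1])<.06)&(P[...,2]>z0)&(P[...,2]<z1)]
    if len(t): print(len(t),t.min(0).round(4),t.max(0).round(4),[np.round(a,4) for a in cv2.minAreaRect(t[:,:2].astype(np.float32))])
sel(.118,.135,.46,.55);sel(.05,.064,.34,.48);sel(.085,.105,.54,.75);sel(.075,.083,.47,.6)
```

```text
6.7667 [ 0.42978649 -0.01024646  0.18212811]
1405 [ 0.5017 -0.0176  0.1189] [0.5176 0.0143 0.126 ] [array([ 0.5096, -0.0016]), array([0.0134, 0.0315]), np.float64(5.9604)]
1514 [ 0.374  -0.0409  0.05  ] [0.4599 0.0203 0.0602] [array([ 0.4214, -0.0155]), array([0.08 , 0.061]), np.float64(36.0387)]
3109 [ 0.5528 -0.0389  0.085 ] [0.5712 0.0481 0.0982] [array([0.5612, 0.0042]), array([0.011 , 0.0875]), np.float64(6.0179)]
4194 [ 0.4987 -0.0377  0.075 ] [0.5655 0.0459 0.083 ] [array([0.5307, 0.0008]), array([0.0607, 0.0841]), np.float64(6.2048)]
```

View pics/f.png

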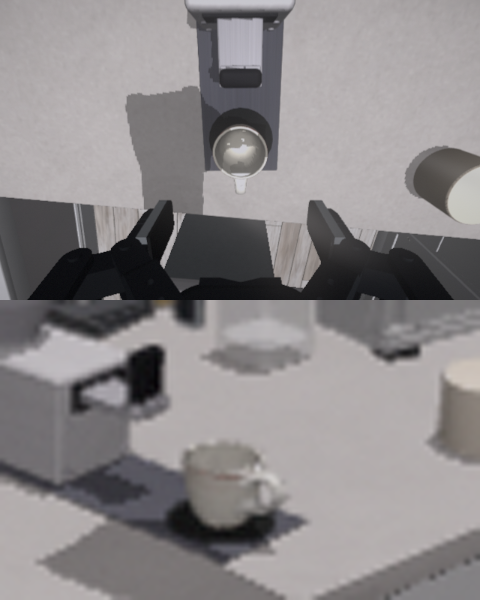

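The cup stands centred on the pad at about wrist crop (240,150), with the slide home and its handle at (240,78). Now I go to the slide handle.

arm_command([
  {"fingers":1,"x":0.025,"y":0,"z":0,"ax":0,"ay":0,"az":0},
  {"fingers":1,"x":0.03,"y":0,"z":0,"ax":0,"ay":0,"az":0},
  {"fingers":1,"x":0.022,"y":0,"z":0,"ax":0,"ay":0,"az":0},
  {"fingers":1,"x":0,"y":0,"z":0.015,"ax":0,"ay":0,"az":0},
  {"fingers":1,"x":0,"y":0,"z":0.02,"ax":0,"ay":0,"az":0},
  {"fingers":1,"x":0,"y":0,"z":0.015,"ax":0,"ay":0,"az":0},
  {"fingers":1,"x":0,"y":0,"z":0.01,"ax":0,"ay":0,"az":0},
  {"fingers":1,"x":0,"y":0,"z":0.007,"ax":0,"ay":0,"az":0},
  {"fingers":1,"x":0,"y":0,"z":0.004,"ax":0,"ay":0,"az":0},
  {"fingers":1,"x":0,"y":0,"z":0,"ax":0,"ay":0,"az":0},
])

```text
clock: 7.75
tcp_pos: [0.5047, -0.0022, 0.108]
orientation: [-3.137, -0.165, 0.003]
contact_force: [0.5, 0.3, -0.0]
grip_width: 0.0855
gripper_force: 0.0
```

Run:
```python
from bench import r
from h import *
o=r.get_obs();print(o['clock'],o['tcp_pos'],plan(o,[.507,-.0019,.110],6))
```

```text
7.75 [ 0.50468464 -0.00220364  0.10798128] (array([ 0.0023, -0.0001, -0.002 ]), array([-0.01,  0.09,  0.01]))
```

arm_command([
  {"fingers":0.5,"x":0.002,"y":0,"z":0,"ax":0,"ay":0,"az":0},
  {"fingers":0,"x":0,"y":0,"z":0,"ax":0,"ay":0,"az":0},
  {"fingers":-0.5,"x":0,"y":0,"z":0,"ax":0,"ay":0,"az":0},
  {"fingers":-1,"x":0,"y":0,"z":0,"ax":0,"ay":0,"az":0},
  {"fingers":-1,"x":0,"y":0,"z":0,"ax":0,"ay":0,"az":0},
  {"fingers":-1,"x":0,"y":0,"z":0,"ax":0,"ay":0,"az":0},
  {"fingers":-1,"x":0,"y":0,"z":0,"ax":0,"ay":0,"az":0},
  {"fingers":-1,"x":0,"y":0,"z":0,"ax":0,"ay":0,"az":0},
], grip_force=60)

```text
clock: 8.42
tcp_pos: [0.5075, -0.0021, 0.1095]
orientation: [3.137, 0.164, 0.001]
contact_force: [-0.7, -1.1, 6.1]
grip_width: 0.0311
gripper_force: 59.2
```

Run:
```python
from bench import r
from h import *
import cv2
o=r.get_obs();print(o['clock'],o['tcp_pos'],o['contact_force'])
w=r.grab_frame('wrist');d=r.grab_frame('side');s=r.grab_frame('scene')
pickle.dump((w,s,d),open('g.pkl','wb'))
P=pts(w)
def sel(z0,z1,x0,x1,yy=.06): 
    t=P[(P[...,0]>x0)&(P[...,0]<x1)&(abs(P[...,1])<yy)&(P[...,2]>z0)&(P[...,2]<z1)]
    if len(t): print(len(t),t.min(0).round(4),t.max(0).round(4),[np.round(a,4) for a in cv2.minAreaRect(t[:,:2].astype(np.float32))])
sel(.118,.13,.49,.55,.015)
```

```text
8.4167 [ 0.50754394 -0.00212862  0.10949498] [-0.6905268  -1.13697964  6.06388616]
2545 [ 0.4945 -0.015   0.118 ] [0.5186 0.015  0.13  ] [array([ 5.066e-01, -2.000e-04]), array([0.0231, 0.0305]), np.float64(2.3489)]
```

arm_command([
  {"fingers":-1,"x":-0.005,"y":0,"z":0,"ax":0,"ay":0,"az":0},
  {"fingers":-1,"x":-0.01,"y":0,"z":0,"ax":0,"ay":0,"az":0},
  {"fingers":-1,"x":-0.01,"y":0,"z":0,"ax":0,"ay":0,"az":0},
  {"fingers":-1,"x":-0.01,"y":0,"z":0,"ax":0,"ay":0,"az":0},
  {"fingers":-1,"x":-0.01,"y":0,"z":0,"ax":0,"ay":0,"az":0},
  {"fingers":-1,"x":-0.01,"y":0,"z":0,"ax":0,"ay":0,"az":0},
  {"fingers":-1,"x":-0.01,"y":0,"z":0,"ax":0,"ay":0,"az":0},
  {"fingers":-1,"x":-0.005,"y":0,"z":0,"ax":0,"ay":0,"az":0},
  {"fingers":-1,"x":0,"y":0,"z":0,"ax":0,"ay":0,"az":0},
  {"fingers":-1,"x":0,"y":0,"z":0,"ax":0,"ay":0,"az":0},
])

```text
clock: 9.4
tcp_pos: [0.4385, -0.0099, 0.1095]
orientation: [3.137, 0.164, 0.006]
contact_force: [7.6, -2.9, -0.4]
grip_width: 0.0315
gripper_force: 60.2
```

```bash
cat > look.py <<'E'
import sys,cv2
from bench import r
from h import *
n=sys.argv[1]
o=r.get_obs();p=np.array(o['tcp_pos'])-[.5075,-.0021,.1095];a=np.radians(6)
print(o['clock'],o['tcp_pos'],o['contact_force'].round(1),'travel',-(p[0]*np.cos(a)+p[1]*np.sin(a)),'lat',-p[0]*np.sin(a)+p[1]*np.cos(a))
w=r.grab_frame('wrist');d=r.grab_frame('side')
pickle.dump((w,d),open(n+'.pkl','wb'))
c=np.vstack([cv2.resize(w['frame'],(480,300)),cv2.resize(d['frame'][180:240,320:416],(480,300),interpolation=2)])
cv2.imwrite(f'pics/{n}.png',c[:,:,::-1])
E
python3 look.py k
```

```text
9.4 [ 0.43848173 -0.0098559   0.10949267] [ 7.6 -2.9 -0.4] travel 0.06945089307948663 lat -0.0004990339312715341
```

View pics/k.png

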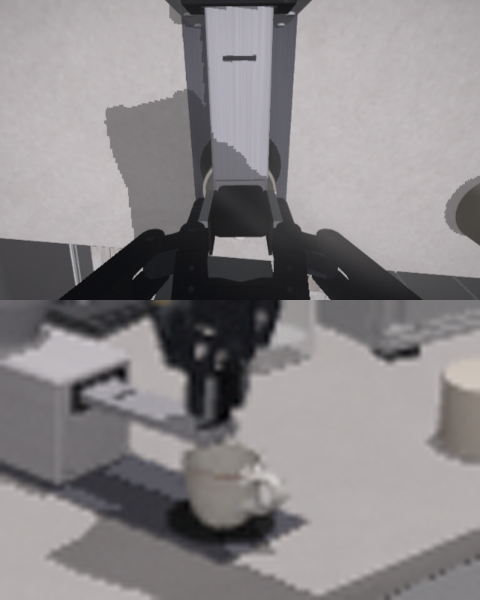

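The wrist view shows the short line on the slide at crop (240,58), the second line still hidden, and the cup standing. I measure the line's distance to the housing front.

```bash
cat > m.py <<'E'
import sys,cv2
from h import *
w,_=pickle.load(open(sys.argv[1]+'.pkl','rb'))
g=cv2.cvtColor(w['frame'],cv2.COLOR_RGB2GRAY)
P=pts(w);a=np.radians(6);ex=np.array([np.cos(a),np.sin(a)])
col=g[0:100,300:336].mean(1).round().astype(int);print(list(col))
for v in range(0,100,3):
    q=ray(w,318,v,.08);print(v,col[v],'disp x at z=.08: %.1f'%(1e3*((q[:2]-[.430,-.010])@ex)),'depth pt x %.1f z %.1f'%(1e3*((P[v,318,:2]-[.430,-.010])@ex),1e3*P[v,318,2]))
E
python3 m.py k
```

```text
[np.int64(42), np.int64(42), np.int64(43), np.int64(41), np.int64(35), np.int64(30), np.int64(28), np.int64(31), np.int64(89), np.int64(131), np.int64(143), np.int64(156), np.int64(165), np.int64(168), np.int64(169), np.int64(169), np.int64(170), np.int64(170), np.int64(170), np.int64(170), np.int64(170), np.int64(170), np.int64(170), np.int64(171), np.int64(171), np.int64(171), np.int64(171), np.int64(171), np.int64(171), np.int64(171), np.int64(172), np.int64(172), np.int64(172), np.int64(172), np.int64(172), np.int64(172), np.int64(172), np.int64(172), np.int64(172), np.int64(172), np.int64(173), np.int64(173), np.int64(173), np.int64(173), np.int64(173), np.int64(173), np.int64(173), np.int64(173), np.int64(173), np.int64(174), np.int64(174), np.int64(174), np.int64(174), np.int64(174), np.int64(174), np.int64(174), np.int64(174), np.int64(174), np.int64(174), np.int64(174), np.int64(174), np.int64(174), np.int64(174), np.int64(174), np.int64(174), np.int64(174), np.int64(175), np.int64(174), np.int64(175), np.int64(174), np.int64(174), np.int64(175), np.int64(174), np.int64(169)
[... 1499 characters left out ...]
x 107.9 z 80.3
63 174 disp x at z=.08: 106.7 depth pt x 106.7 z 79.9
66 175 disp x at z=.08: 105.5 depth pt x 105.6 z 78.8
69 174 disp x at z=.08: 104.3 depth pt x 104.1 z 82.0
72 174 disp x at z=.08: 103.0 depth pt x 103.0 z 80.3
75 67 disp x at z=.08: 101.8 depth pt x 101.7 z 80.7
78 65 disp x at z=.08: 100.5 depth pt x 100.4 z 81.8
81 146 disp x at z=.08: 99.2 depth pt x 99.2 z 80.3
84 175 disp x at z=.08: 98.0 depth pt x 98.0 z 79.4
87 175 disp x at z=.08: 96.7 depth pt x 96.7 z 79.5
90 175 disp x at z=.08: 95.4 depth pt x 95.4 z 78.6
93 175 disp x at z=.08: 94.1 depth pt x 94.1 z 79.2
96 175 disp x at z=.08: 92.8 depth pt x 92.8 z 79.0
99 174 disp x at z=.08: 91.5 depth pt x 91.5 z 80.4
```

arm_command([
  {"fingers":-1,"x":-0.003,"y":0,"z":0,"ax":0,"ay":0,"az":0},
  {"fingers":-1,"x":-0.003,"y":0,"z":0,"ax":0,"ay":0,"az":0},
  {"fingers":-1,"x":-0.003,"y":0,"z":0,"ax":0,"ay":0,"az":0},
  {"fingers":-1,"x":0,"y":0,"z":0,"ax":0,"ay":0,"az":0},
  {"fingers":-1,"x":0,"y":0,"z":0,"ax":0,"ay":0,"az":0},
])

```text
clock: 9.92
tcp_pos: [0.43, -0.0108, 0.1095]
orientation: [3.137, 0.164, 0.007]
contact_force: [8.3, -4.5, -1.2]
grip_width: 0.031
gripper_force: 60.4
```

```bash
python3 look.py l; python3 m.py l | cut -c1-90 | sed -n '2,40p'
python3 - <<'E'
import cv2,pickle
w,_=pickle.load(open('l.pkl','rb'))
cv2.imwrite('pics/l2.png',cv2.resize(w['frame'][0:120,220:420],(800,480),interpolation=2)[:,:,::-1])
E
```

```text
9.9167 [ 0.42999449 -0.01079733  0.10950233] [ 8.3 -4.5 -1.2] travel 0.07799004532577722 lat -0.0005481488088475931
0 169 disp x at z=.08: 122.5 depth pt x 122.3 z 80.7
3 169 disp x at z=.08: 121.4 depth pt x 121.4 z 80.3
6 170 disp x at z=.08: 120.3 depth pt x 120.2 z 80.6
9 170 disp x at z=.08: 119.2 depth pt x 119.6 z 78.4
12 171 disp x at z=.08: 118.1 depth pt x 118.0 z 80.2
15 171 disp x at z=.08: 117.0 depth pt x 116.9 z 80.1
18 171 disp x at z=.08: 115.8 depth pt x 115.8 z 80.1
21 172 disp x at z=.08: 114.7 depth pt x 114.7 z 79.9
24 172 disp x at z=.08: 113.6 depth pt x 113.5 z 80.4
27 173 disp x at z=.08: 112.4 depth pt x 112.6 z 79.2
30 173 disp x at z=.08: 111.3 depth pt x 111.6 z 78.2
33 173 disp x at z=.08: 110.1 depth pt x 110.2 z 79.4
36 173 disp x at z=.08: 109.0 depth pt x 108.8 z 80.7
39 174 disp x at z=.08: 107.8 depth pt x 107.9 z 79.2
42 174 disp x at z=.08: 106.6 depth pt x 106.7 z 79.6
45 174 disp x at z=.08: 105.4 depth pt x 105.4 z 80.0
48 174 disp x at z=.08: 104.2 depth pt x 104.4 z 79.0
51 174 disp x at z=.08: 103.0 depth pt x 103.1 z 79.6
54 174 disp x at z=.08: 101.8 depth pt x 101.9 z 79.2
57 174 disp x at z=.08: 100.6 depth pt x 100.6 z 79.8
60 175 disp x at z=.08: 99.4 depth pt x 99.4 z 80.5
63 175 disp x at z=.08: 98.2 depth pt x 98.3 z 79.3
66 175 disp x at z=.08: 97.0 depth pt x 97.0 z 79.0
69 175 disp x at z=.08: 95.7 depth pt x 95.8 z 79.4
72 173 disp x at z=.08: 94.5 depth pt x 94.6 z 78.8
75 70 disp x at z=.08: 93.2 depth pt x 93.1 z 81.3
78 66 disp x at z=.08: 92.0 depth pt x 91.9 z 81.7
81 147 disp x at z=.08: 90.7 depth pt x 90.7 z 80.0
84 175 disp x at z=.08: 89.4 depth pt x 89.4 z 80.5
87 175 disp x at z=.08: 88.1 depth pt x 88.2 z 79.3
90 174 disp x at z=.08: 86.9 depth pt x 86.8 z 80.9
93 174 disp x at z=.08: 85.6 depth pt x 85.6 z 79.5
96 175 disp x at z=.08: 84.3 depth pt x 84.3 z 79.8
99 174 disp x at z=.08: 82.9 depth pt x 82.9 z 79.9
```

View pics/l2.png

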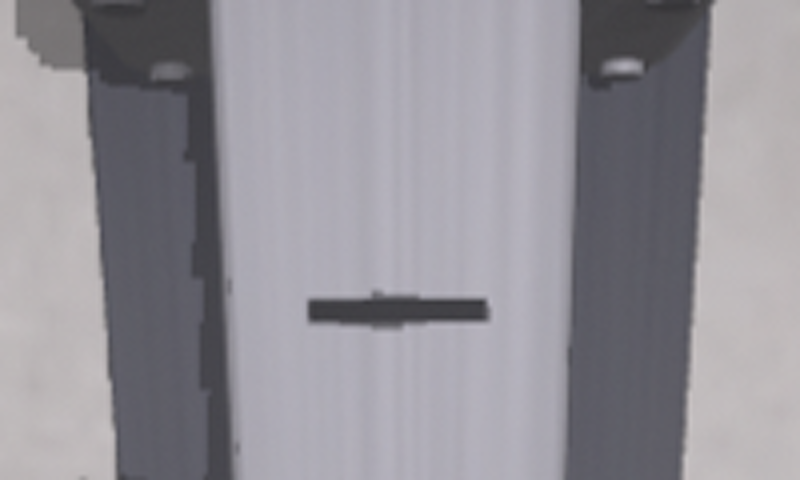

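The crop shows only the short line on the slide, at wrist (319,77). The second line isn't out yet. I check grip slip against the frame taken at home.

Run:
```python
from h import *
import cv2
g=pickle.load(open('g.pkl','rb'))[0];l=pickle.load(open('l.pkl','rb'))[0]
P,Q=pts(g),pts(l)
G=[cv2.cvtColor(f['frame'],cv2.COLOR_RGB2GRAY).astype(np.float32) for f in(g,l)]
print(G[0][228:330:3,318].astype(int));print(G[1][228:330:3,318].astype(int))
print((P[228:330:3,318,2]*1e3).round());print((Q[228:330:3,318,2]*1e3).round())
a=np.radians(6);ex=[np.cos(a),np.sin(a)]
for f,A in((g,P),(l,Q)):
    m=(A[220:330,300:336,2]>.119)&(A[220:330,300:336,2]<.13);v=np.nonzero(m.any(1))[0]+220;e=[(ray(f,318,k,.124)[:2]-[.430,-.010])@ex*1e3 for k in(v.min(),v.max())];print(v.min(),v.max(),np.round(e,1))
T=G[0][230:262,285:355];rs=cv2.matchTemplate(G[1][215:280,270:370],T,cv2.TM_CCOEFF_NORMED);_,s,_,loc=cv2.minMaxLoc(rs);print(s,loc[0]+270-285,loc[1]+215-230)
```

```text
[107 107 107 106  79 103  84  36  38  39  39  39  40  41  42  41  41  40
  38  37  36  34  34  33  32  29  29  29  29  46 194 194 185 170]
[116 117 115 116  84 111  93  42  42  42  43  45  44  47  48  48  46  45
  43  42  39  39  38  37  36  33  32  32  32  71 182 180 179 178]
[ 79.  80.  80.  80.  81.  84.  83.  85.  90.  93.  95.  99. 102. 105.
 108. 109. 112. 115. 116. 120. 121. 122. 123. 124. 124. 124. 124. 124.
 124. 123.  15.  16.  18.  20.]
[ 80.  79.  80.  79.  81.  83.  83.  85.  89.  93.  96.  99. 101. 104.
 106. 110. 112. 115. 117. 119. 120. 122. 124. 124. 123. 124. 124. 124.
 124. 123.   1.   0.   0.   1.]
284 316 [90.9 75.3]
284 316 [12.7 -2.7]
0.9928268194198608 0 0
```

There's no slip: true travel is 78.0 mm, so 1.8 mm more.

arm_command([
  {"fingers":-1,"x":-0.001,"y":0,"z":0,"ax":0,"ay":0,"az":0},
  {"fingers":-1,"x":-0.0008,"y":0,"z":0,"ax":0,"ay":0,"az":0},
  {"fingers":-1,"x":0,"y":0,"z":0,"ax":0,"ay":0,"az":0},
  {"fingers":-1,"x":0,"y":0,"z":0,"ax":0,"ay":0,"az":0},
  {"fingers":-1,"x":0,"y":0,"z":0,"ax":0,"ay":0,"az":0},
])

```text
clock: 10.43
tcp_pos: [0.4284, -0.011, 0.1095]
orientation: [3.137, 0.164, 0.007]
contact_force: [6.5, -3.4, -0.9]
grip_width: 0.0312
gripper_force: 60.2
```

```bash
python3 look.py n; python3 m.py n | sed -n '25,32p';python3 - <<'E'
from bench import r
for i in range(3):
    r.grab_frame('side');print(r.get_obs()['tcp_pos'])
E
```

```text
10.4333 [ 0.428405   -0.01096891  0.10950259] [ 6.5 -3.4 -0.9] travel 0.07958876056445419 lat -0.0005526423875526574
69 175 disp x at z=.08: 94.1 depth pt x 94.1 z 80.7
72 174 disp x at z=.08: 92.9 depth pt x 92.9 z 79.7
75 69 disp x at z=.08: 91.6 depth pt x 91.5 z 81.8
78 66 disp x at z=.08: 90.4 depth pt x 90.4 z 80.2
81 145 disp x at z=.08: 89.1 depth pt x 89.1 z 79.5
84 175 disp x at z=.08: 87.8 depth pt x 87.9 z 79.0
87 175 disp x at z=.08: 86.5 depth pt x 86.6 z 79.4
90 175 disp x at z=.08: 85.3 depth pt x 85.2 z 81.0
[ 0.42842941 -0.01096295  0.10950806]
[ 0.42839604 -0.01097706  0.10947478]
[ 0.42841571 -0.010959    0.10950218]
```

View pics/n.png

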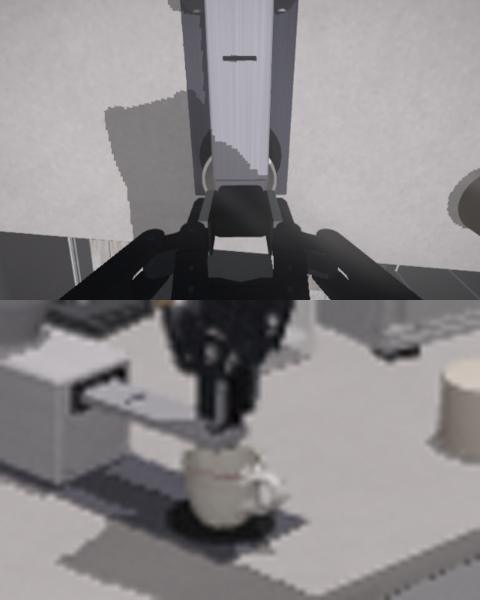

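The cup stands on the pad and the handle is still held, at about 79.6 mm of travel and steady. Handing in.

```bash
python3 -c "
from bench import r
print(r.hand_in())"
```

```text
the job is handed in; nothing more can be done
None
```

I handed the job in at about 10.6 s with the cup upright in the middle of the pad and the slide held by its handle at about 79.6 mm of travel; that figure comes from the arm's position and the short line, as the second line was out of the wrist camera's view.

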